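# Close the hat press

## Robot

A 6-joint arm with a two-finger parallel gripper is mounted at the origin on the work surface. World frame = base frame: x ahead of the robot, y to its left, z up, the work surface at z = 0. Lengths are in mm, angles in degrees, forces in N, time in s.
With the tool pointing down it reaches from about 300 to 850 mm from the base axis. Payload 4.2 kg.
Tool frame: the origin (TCP) lies between the finger pads; the fingertips stand 11 mm ahead of it and the grasp point (between the pads) lies 8 mm behind it (env.tips_ahead is the distance from the TCP to the fingertips, in mm); z points along the fingers, y is the line along which they close (so a half turn about z gives the same grasp; the last joint's range is limited). The gripper opens to 91 mm and grips with 3 to 60 N. Pads are 32 mm wide; open, the fingers measure 118 mm over their backs; the gripper's body (76 mm by 178 mm) begins 60 mm behind the grasp point.
Start: joints at [68.239, 18.312, 89.639, -0, 72.044, -1.146], TCP at [202.453, 538.196, 224.976] pointing down, gripper open.
Joint ranges: [-177.97, 177.97], [-48.28, 115.42], [12.27, 149.76], [-77.06, 257.06], [2.81, 150.46], [-146.56, 146.56]. Speed limits (degrees/s): [147.25, 147.25, 180, 180, 180, 180].

## Interface

Orientations are given as [roll, pitch, yaw] about the fixed x, y, z axes, in that order (R = Rz(yaw) Ry(pitch) Rx(roll)).
In Python, from workcell import env, cams gives the robot as it stands.
- The arm moves only by the tool step_arm, never from a script. Its arguments are lists of equal length, an entry for each row: "linear": the shift along the tool's x, y, z in units of 30 cm (1.0 is 30 cm), a list of three; "turn": the turn about the tool's z in units of 360 degrees (1.0 is 360 degrees). In form: {"linear": [[tx, ty, tz], ...], "turn": [turn, ...]}. A call has 1 to 20 rows; each row is the pose to reach, as a shift and turn from the pose commanded when the call began, along the tool's axes at that moment, turning the shorter way round; what a row does not reach only later rows make up. A row lasts 1/8 s, in which the tool goes at most 62.5 mm and 10.7 degrees, less where a joint would pass 70% of its speed; a pose out of reach is approached as far as the arm can. A call with a number of a shift or a turn outside -1 to 1 is refused whole. A call with a gripper value outside its range is refused whole. "fingers" is the closure, from -1 (fully open) to 1 (shut), so that 0 is half open, set as the call begins (left out, the last holds). The fingers move at their own pace and stop on an object; "force" is the grip in N (left out, the last holds). Time passes only in rows, so rows that repeat a pose let the fingers close. It gives the time, the measured TCP pose, the force, the opening and the grip force at its end, in the units of the state.
- env.state(): the state, without advancing time (a new reading comes with each control period).
- cams.grab_frame(name): name is "side" or "top" or "wrist"; returns a dict with "color" (480x640x3 uint8, blue, green, red), "fx", "fy", "cx", "cy" (pixels), "extrinsics" (4x4, takes a point from camera to world coordinates); the wrist camera has in their place "tool_from_camera" (4x4, takes a point from camera to tool coordinates, whose origin is the TCP and whose axes are the flange's). Camera axes: x right, y down, z forward; pixel columns grow to the right and rows downward; lengths in mm; the calibration is good to about 2 mm. The wrist camera is an equidistant fisheye: a pixel r from the principal point sees the ray r / f radians off the axis. A picture is of the moment at which its call begins: read the wrist's pose just before it. There is no depth.
- env.job_done(): hands the job in; it is judged then, once.
The state is a dict: "time_s": time; "qpos": joint angles; "qvel": joint speeds; "effort": joint torques, N m; "ee_pos": TCP position; "ee_rot": TCP orientation; "force": force on the tool from outside, world axes, zero at the start; "torque": the same for the moment, N m; "gripper_width": finger opening in mm; "gripper_force": force on a finger pad.
Only numpy, scipy, OpenCV 4.12 (cv2) and the standard library are available. Lean on these libraries where they do the work, as an engineer would, in place of code of your own. Each camera call takes 0.05 s, during which the arm holds its last target. There are 200 camera calls.

## Task

The small wooden hat press stands open on the bench. Pick up its press board, the one with the two big round holes, by the handle and lower it gently over the two upright pins of the press bed until it lies flush on the bed, then let go. Do not drop it, and leave the other board, the one with four small holes, where it is.

Things in the scene. Friction and masses are not known exactly. Their poses are not given: they have to be found in the camera images.
- press_board: Loose pale wooden plate 180 (x) by 100 (y) by 16 mm, 0.28-0.46 kg, lying flat; two through holes, 36 mm diameter, at x = +-64 mm, y = 0. Brown bar handle in the middle of its top, 70 mm along x, 24 mm along y, from 16 to 60 mm above the underside: grip across the 24 mm, closing along y. Origin: centre of underside, z up. Half a turn makes no difference.
- press_bed: Fixed dark wooden block 210 (x) by 120 (y) by 28 mm high with two upright steel pins, 16 mm diameter, at x = +-64 mm, y = 0, tops 62 mm above the table (last 12 mm tapers to 6 mm). Origin: centre of underside, on the table, z up. Press board home: underside 28 mm above this origin, x axes parallel (either way round), pins through its holes with 10 mm to spare all round.
- other_board: Board of another press, to be left alone: the same pale plate (180 x 100 x 16 mm) and handle, but with four small 12 mm holes near its corners and no big ones. Origin: centre of the underside, z up. Loose, lying flat on the table.
Things that resemble listed ones, but are neither listed nor needed, are in the scene too. What is shaped like the press_board but blue is not meant.

How it is judged (in metres and radians):
On the way:
1. the press board is lifted off the table in the fingers (height (world z) of press_board above 0.05 m and contact force between the fingers and press_board above 0.5 N), for 0.1 s.
At the end, for the whole second after the job is handed in: The press board lies flush on the press bed with both pins through its holes: underside within 4 mm of the bed's top, tilt under 3 degrees, centres within 20 mm, long sides aligned within 17 degrees (either way round), at rest and released; the other board has not moved by more than 30 mm (horizontal distance between press_board and press_bed below 0.02 m and z of press_board in the frame of press_bed between 0.024 and 0.032 m and angle between the x axis of press_board and the x axis of press_bed, either way round below 0.3 rad and angle between press_board's own z axis and vertical below 0.05 rad and linear speed of press_board below 0.02 m/s); the robot touches nothing.
It fails at once if the press board is dropped (moves faster than 0.6 m/s while no finger holds it) (linear speed of press_board above 0.6 m/s and contact force between the fingers and press_board below 0.1 N).
It fails at once if the other board is moved by more than 30 mm (distance of other_board from where it was at the start of the episode above 0.03 m).
It also fails if it takes over 42 s, if anything falls off the work surface, if the arm or the gripper's body presses on something with over 40 N, if the wrist force passes 120 N, or if a joint passes its speed limit or range.

## Working session

There is one attempt and no reset: what is moved stays moved. The work goes in short steps, Python scripts to look and compute and a tool call to move; the robot and the scene stay as the last step left them, time stands still between calls to the robot, and variables do not carry over. Pictures are saved under pics/ and viewed, at most 10 in all, crops included, and the job is handed in when it is done.

Besides the shell and the picture viewer there is one more tool, called after "Emit:" as name(argument=value, ...), one argument or row to a line, values as JSON. step_arm: Moves the arm, as the interface text tells. Its arguments: {"type":"object","properties":{"linear":{"type":"array"},"turn":{"type":"array"},"fingers":{"type":"number"},"force":{"type":"number"}},"required":["linear","turn"]}

```bash
mkdir -p pics; ls; python3 - <<'E'
from workcell import env, cams
import cv2
s=env.state();print(s['time_s'],s['ee_pos'],s['ee_rot'],s['gripper_width'])
for n in("top","side"):
    f=cams.grab_frame(n);cv2.imwrite(f"pics/{n}0.png",f['color']);print(n,f['fx'],f['cx'],f['cy'],f['extrinsics'])
E
```

```text
pics
0.0 [202.26726298 537.74568467 224.12127776] [-1.79900452e+02 -1.66729728e-03  1.59385865e+02] 90.96089303245446
top 584.081768689193 326.8835847087852 240.86366368801458 [[-1.26921064e-03 -9.91711856e-01  1.28475612e-01  3.18836899e+02]
 [-9.99898112e-01  3.08525085e-03  1.39372640e-02  2.56185835e+01]
 [-1.42181295e-02 -1.28444833e-01 -9.91614728e-01  1.31052845e+03]
 [ 0.00000000e+00  0.00000000e+00  0.00000000e+00  1.00000000e+00]]
side 535.7997780385659 322.39994546400436 245.44859613902813 [[ 9.25905152e-01 -2.04222474e-01  3.17793693e-01  1.30478100e+02]
 [-3.77755123e-01 -4.98675940e-01  7.80143175e-01 -7.99393937e+02]
 [-8.46700903e-04 -8.42386780e-01 -5.38872708e-01  5.98819407e+02]
 [ 0.00000000e+00  0.00000000e+00  0.00000000e+00  1.00000000e+00]]
```

View pics/top0.png

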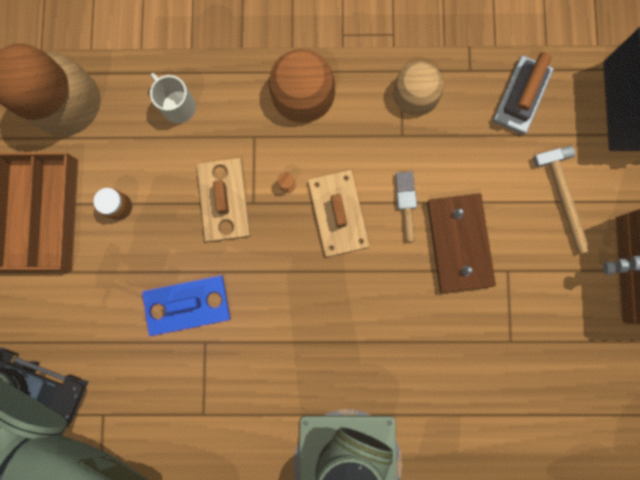

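View pics/side0.png

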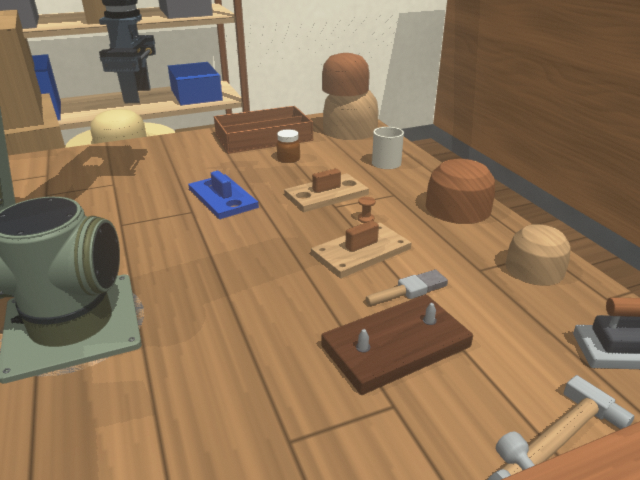

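The top view shows the press board at about (222,200) with its big holes at (220,172) and (226,227). The other board is at (338,212). The bed is at (461,243) with pins at (458,213) and (466,271). The blue decoy is at (187,305).

```bash
cat > h.py <<'E'
import numpy as np,cv2
def ray(f,u,v,z):
    T=f['extrinsics'];d=T[:3,:3]@[(u-f['cx'])/f['fx'],(v-f['cy'])/f['fy'],1]
    return (T[:3,3]+d*(z-T[2,3])/d[2])[:2]
def rect(f,mask,box,z):
    """largest blob in box -> centre, size, long-axis angle (deg), on plane z"""
    x0,y0,x1,y1=box;m=np.zeros_like(mask);m[y0:y1,x0:x1]=mask[y0:y1,x0:x1]
    c=max(cv2.findContours(m,cv2.RETR_EXTERNAL,cv2.CHAIN_APPROX_NONE)[0],key=cv2.contourArea)
    p=np.array([ray(f,*q,z) for q in c[:,0]],np.float32)
    (cx,cy),(w,h),a=cv2.minAreaRect(p)
    if w<h:a+=90;w,h=h,w
    return np.round([cx,cy,w,h,a%180],1)
E
python3 - <<'E'
from workcell import cams
from h import *
f=cams.grab_frame("top");im=f['color'];hsv=cv2.cvtColor(im,cv2.COLOR_BGR2HSV)
for p in [(208,210),(190,200),(250,200),(220,195),(220,172),(450,260),(420,260),(340,185)]:print(p,hsv[p[1],p[0]])
V=hsv[...,2]
dark=((V<120)).astype(np.uint8)*255
brown=((V<150)).astype(np.uint8)*255
print('bed',rect(f,dark,(422,185,500,300),28))
print('handle',rect(f,brown,(205,180,238,215),60))
for t in(190,200,210,220):
    pale=(V>t).astype(np.uint8)*255
    try:print('plate',t,rect(f,pale,(190,150,256,250),16))
    except Exception as e:print(e)
gr=((hsv[...,1]<90)).astype(np.uint8)*255
for b in((448,200,470,225),(455,260,478,285)):print('pin',rect(f,gr,b,56))
E
```

```text
(208, 210) [ 17 118 192]
(190, 200) [ 16 142 169]
(250, 200) [ 15 139 165]
(220, 195) [ 13 157 161]
(220, 172) [ 16 143 184]
(450, 260) [ 12 155 105]
(420, 260) [ 16 141 165]
(340, 185) [ 17 116 220]
bed [ 477.8 -243.8  209.7  136.2    7.3]
handle [574.8 279.9  71.6  36.6   6.8]
plate 190 [588.9 286.5 192.  113.3   8.7]
plate 200 [584.7 279.4 178.7  96.7   7.3]
plate 210 [584.1 277.6 177.8  93.1   8.6]
plate 220 [588.5 246.2 172.4  28.4   9.8]
pin [ 541.6 -241.7   22.3   21.7  178.3]
pin [ 416.4 -257.2   21.7   19.3   89.9]
```

```bash
cat >> h.py <<'E'
from scipy.spatial.transform import Rotation as R
def go(env,x,y,z,yaw):
    s=env.state();r=R.from_euler('xyz',s['ee_rot'],degrees=True)
    d=r.inv().apply(np.array([x,y,z])-s['ee_pos'])/300
    t=-((yaw-s['ee_rot'][2]+180)%360-180)/360
    print('linear',np.round(d,4),'turn',round(t,4))
E
python3 -c "
from workcell import env
from h import *
go(env,584.5,279,150,187.5)"
```

```text
linear [-1.4962 -0.3588  0.2482] turn -0.0781
```

Emit:
step_arm(
  linear=[
    [-0.75,-0.18,0.1],
    [-0.75,-0.18,0.1],
    [-0.75,-0.18,0.1],
    [-0.75,-0.18,0.1],
  ],
  turn=[0,0,0,0],
  fingers=-1,
)

```text
time_s: 0.65
ee_pos: [395.7, 406.7, 194.4]
ee_rot: [-180.0, -0.0, 159.3]
force: [-0.3, 1.3, -0.4]
gripper_width: 91.0
gripper_force: 0.0
```

```bash
python3 -c "
from workcell import env
from h import *
print(env.state()['ee_pos'],env.state()['ee_rot'],env.state()['qpos'])
go(env,584.5,279,150,187.5)"
```

```text
[395.65304036 406.66206161 194.35878963] [-1.79959530e+02 -4.75153337e-03  1.59318169e+02] [ 4.46319480e+01  1.88433095e+01  9.34282935e+01 -1.35957697e-02
  6.77671536e+01 -2.46810741e+01]
linear [-0.7392 -0.1757  0.1479] turn -0.0783
```

Emit:
step_arm(
  linear=[
    [-0.74,-0.176,0.148],
    [-0.74,-0.176,0.148],
    [-0.74,-0.176,0.148],
    [-0.74,-0.176,0.148],
    [-0.74,-0.176,0.148],
    [-0.74,-0.176,0.148],
  ],
  turn=[-0.078,-0.078,-0.078,-0.078,-0.078,-0.078],
)

```text
time_s: 1.4
ee_pos: [582.6, 281.0, 150.2]
ee_rot: [180.0, -0.1, -172.6]
force: [0.8, 0.4, -0.3]
gripper_width: 91.1
gripper_force: 0.0
```

```bash
python3 - <<'E'
from workcell import env,cams
from h import *
s=env.state();print(s['ee_pos'],s['ee_rot'],s['qpos'])
f=cams.grab_frame("wrist");cv2.imwrite("pics/w1.png",f['color']);print(f['fx'],f['cx'],f['cy'],f['tool_from_camera'])
E
```

```text
[582.58909091 281.00886724 150.19973355] [ 1.79983979e+02 -7.76555786e-02 -1.72555780e+02] [ 2.47121152e+01  2.76707733e+01  8.58548500e+01  4.18046080e-02
  6.65437821e+01 -7.27487576e+01]
371.64829954431775 323.60347084830914 241.4598273594965 [[-3.05982146e-04 -9.71836666e-01 -2.35655259e-01  6.70907820e+01]
 [ 9.99999803e-01 -1.68278008e-04 -6.04456477e-04  1.47861788e-01]
 [ 5.47777370e-04 -2.35655398e-01  9.71836526e-01 -1.59206565e+02]
 [ 0.00000000e+00  0.00000000e+00  0.00000000e+00  1.00000000e+00]]
```

View pics/w1.png

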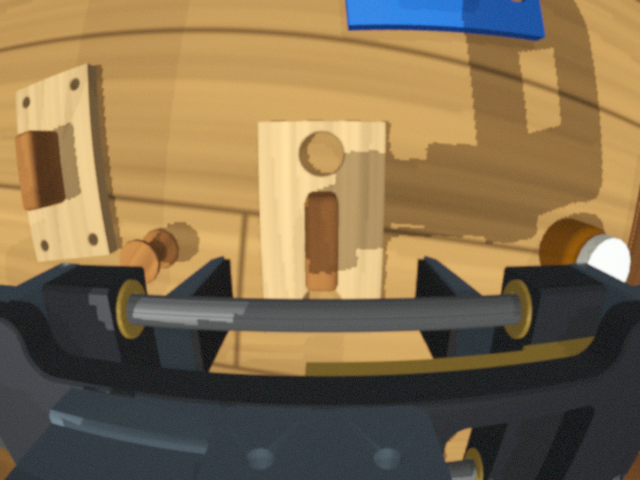

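The wrist view shows the board squared to the fingers. The plate spans columns 259–386 and the handle 306–338, so it is centred near column 322, with handle ends at rows 192 and 291. I'll turn those ends and the hole centre into points.

```bash
cat >> h.py <<'E'
def wray(f,s,u,v,z):
    a=np.array([u-f['cx'],v-f['cy']]);r=np.hypot(*a);th=r/f['fx']
    d=np.r_[a/r*np.sin(th),np.cos(th)];T=f['tool_from_camera']
    q=R.from_euler('xyz',s['ee_rot'],degrees=True)
    o=q.apply(T[:3,3])+s['ee_pos'];d=q.apply(T[:3,:3]@d);return (o+d*(z-o[2])/d[2])[:2]
E
python3 - <<'E'
from workcell import env,cams
from h import *
s=env.state();f=cams.grab_frame("wrist")
for p in((322,194,60),(322,291,60),(322,153,16),(259,122,16),(386,122,16),(259,220,16),(386,220,16)):print(p,wray(f,s,*p))
E
```

```text
(322, 194, 60) [543.26862272 275.30735918]
(322, 291, 60) [612.26992797 284.30218158]
(322, 153, 16) [515.81783709 271.51734997]
(259, 122, 16) [496.98109546 218.98605571]
(386, 122, 16) [484.01856668 318.13940947]
(259, 220, 16) [575.40025527 227.75291044]
(386, 220, 16) [561.9912562  329.86858537]
```

Emit:
step_arm(
  linear=[
    [0.014,-0.001,0.1],
    [0.014,-0.001,0.2],
    [0.014,-0.001,0.29],
    [0.014,-0.001,0.35],
    [0.014,-0.001,0.385],
    [0.014,-0.001,0.385],
  ],
  turn=[0,0,0,0,0,0],
)

```text
time_s: 2.25
ee_pos: [578.8, 280.3, 34.9]
ee_rot: [-180.0, -0.0, -172.5]
force: [-0.5, -0.4, 0.1]
gripper_width: 91.5
gripper_force: 0.0
```

Emit:
step_arm(
  linear=[
    [0,0,0],
    [0,0,0],
    [0,0,0],
    [0,0,0],
    [0,0,0],
    [0,0,0],
    [0,0,0],
    [0,0,0],
  ],
  turn=[0,0,0,0,0,0,0,0],
  fingers=1,
  force=35,
)

```text
time_s: 3.25
ee_pos: [579.1, 279.8, 35.0]
ee_rot: [-180.0, -0.0, -172.5]
force: [1.1, -0.7, -0.4]
gripper_width: 24.0
gripper_force: 35.0
```

Emit:
step_arm(
  linear=[
    [0,0,-0.03],
    [0,0,-0.08],
    [0,0,-0.15],
    [0,0,-0.22],
    [0,0,-0.3],
    [0,0,-0.36],
    [0,0,-0.38],
    [0,0,-0.38],
  ],
  turn=[0,0,0,0,0,0,0,0],
)

```text
time_s: 4.25
ee_pos: [579.1, 280.0, 149.5]
ee_rot: [180.0, 0.0, -172.5]
force: [0.9, 0.8, -3.8]
gripper_width: 24.1
gripper_force: 35.0
```

```bash
python3 -c "
from workcell import env
from h import *
s=env.state();print(s['ee_pos'],s['qpos'])
go(env,479,-249.5,165,187.1)"
```

```text
[579.07406788 280.03811345 149.46990624] [ 2.47812347e+01  2.73414226e+01  8.65388496e+01  5.61890222e-03
  6.60809229e+01 -7.26872510e+01]
linear [ 0.5601 -1.7068 -0.0526] turn 0.001
```

The board is in the fingers. Now I'll check the pins against the side view before carrying it across.

```bash
python3 - <<'E'
from workcell import cams
from h import *
P={}
B={"top":((448,200,470,225),(455,260,478,285)),"side":((350,320,380,360),(418,295,445,330))}
for n in B:
    f=cams.grab_frame(n);h=cv2.cvtColor(f['color'],cv2.COLOR_BGR2HSV)
    m=((h[...,1]<90)).astype(np.uint8)*255
    T=np.linalg.inv(f['extrinsics']);K=np.array([[f['fx'],0,f['cx']],[0,f['fy'],f['cy']],[0,0,1]])
    for i,(x0,y0,x1,y1) in enumerate(B[n]):
        c=max(cv2.findContours(m[y0:y1,x0:x1],0,cv2.CHAIN_APPROX_NONE)[0] ,key=cv2.contourArea)[:,0]+[x0,y0]
        lo,hi=c.min(0),c.max(0);t=c[c[:,1]==lo[1]].mean(0);b=c[c[:,1]>=hi[1]-3].mean(0)
        mo=c.mean(0);print(n,i,lo,hi,t,mo)
        if n=="side":print(' tip@62',ray(f,*t,62),'base',ray(f,b[0],hi[1],28))
        else:print(' @62',ray(f,*mo,62),'@45',ray(f,*mo,45))
    if n=="side":
        d=((h[...,2]<120)).astype(np.uint8)*255
        c=max(cv2.findContours(d[285:400,310:485],0,cv2.CHAIN_APPROX_NONE)[0],key=cv2.contourArea)[:,0]+[310,285]
        print(rect(f,d,(310,285,485,400),28))
E
```

```text
top 0 [453 208] [463 218] [460. 208.] [458.06896552 212.89655172]
 @62 [ 540.68950173 -240.5762271 ] @45 [ 543.71025328 -244.20074345]
top 1 [461 266] [472 275] [466.5 266. ] [466.60714286 270.17857143]
 @62 [ 416.57637959 -255.01807067] @45 [ 417.90720322 -258.83922758]
side 0 [356 329] [370 352] [363.5 329. ] [362.94642857 341.19642857]
 tip@62 [ 416.36523834 -260.08667705] base [ 410.53261435 -272.04875901]
side 1 [423 302] [436 324] [431.5 302. ] [430.12962963 314.2037037 ]
 tip@62 [ 544.89491869 -243.22398038] base [ 538.48260637 -255.5192758 ]
[ 468.4 -249.4  223.4  184.     7.2]
```

Both views put the middle of the pins at about (481, -251.5), yaw about 7°.

Emit:
step_arm(
  linear=[
    [0.02,-0.05,-0.02],
    [0.05,-0.15,-0.05],
    [0.1,-0.3,-0.05],
    [0.15,-0.45,-0.05],
    [0.2,-0.6,-0.05],
    [0.25,-0.74,-0.05],
    [0.28,-0.84,-0.05],
    [0.28,-0.88,-0.05],
    [0.28,-0.88,-0.05],
  ],
  turn=[0,0,0,0,0,0,0,0,0],
)

```text
time_s: 5.48
ee_pos: [530.2, 6.7, 164.1]
ee_rot: [180.0, 0.0, -172.6]
force: [-0.0, 0.6, -3.7]
gripper_width: 23.4
gripper_force: 35.0
```

```bash
python3 -c "
from workcell import env
from h import *
s=env.state();print(s['ee_pos'],s['qpos'])
go(env,481,-251.5,160,187)"
```

```text
[530.19303735   6.74639459 164.12668232] [-5.28730244e-01  1.70237418e+01  1.00873551e+02  2.77013738e-02
  6.20851627e+01 -9.79119887e+01]
linear [ 0.2731 -0.8327  0.0133] turn 0.001
```

Emit:
step_arm(
  linear=[
    [0.02,-0.05,0],
    [0.05,-0.15,0],
    [0.1,-0.3,0],
    [0.15,-0.45,0],
    [0.2,-0.6,0],
    [0.24,-0.72,0.01],
    [0.265,-0.8,0.013],
    [0.273,-0.832,0.013],
    [0.273,-0.832,0.013],
    [0.273,-0.832,0.013],
  ],
  turn=[0,0,0,0,0,0,0,0,0,0],
)

```text
time_s: 6.72
ee_pos: [481.5, -249.7, 160.1]
ee_rot: [180.0, -0.0, -172.5]
force: [0.5, 0.7, -3.8]
gripper_width: 24.1
gripper_force: 35.0
```

```bash
python3 - <<'E'
from workcell import env,cams
from h import *
s=env.state();print(s['ee_pos'],s['ee_rot'],s['qpos'])
go(env,481,-251.5,100,187)
a=cams.grab_frame("wrist")['color'];b=cams.grab_frame("side")['color'][200:420,270:510]
cv2.imwrite("pics/w2.png",a);cv2.imwrite("pics/s2.png",cv2.resize(b,None,fx=2.5,fy=2.5))
E
```

```text
[ 481.48452201 -249.73041868  160.11805536] [ 1.79959518e+02 -2.33872100e-03 -1.72468461e+02] [-2.86479340e+01  1.82874271e+01  9.96178989e+01  3.54049936e-02
  6.21204637e+01 -1.26196035e+02]
linear [ 0.0024 -0.0058  0.2004] turn 0.0015
```

View pics/w2.png

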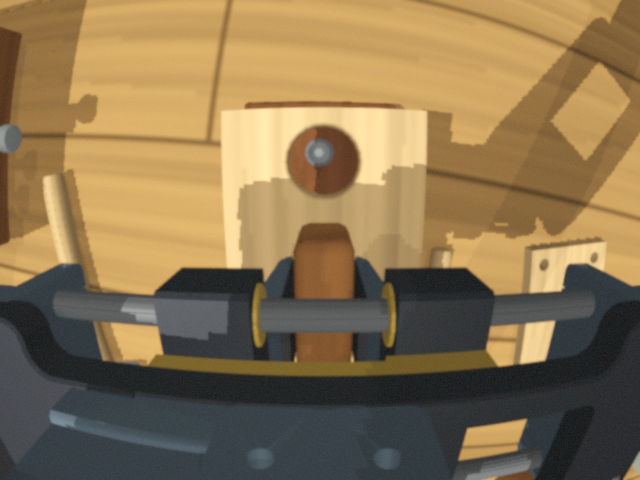

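View pics/s2.png

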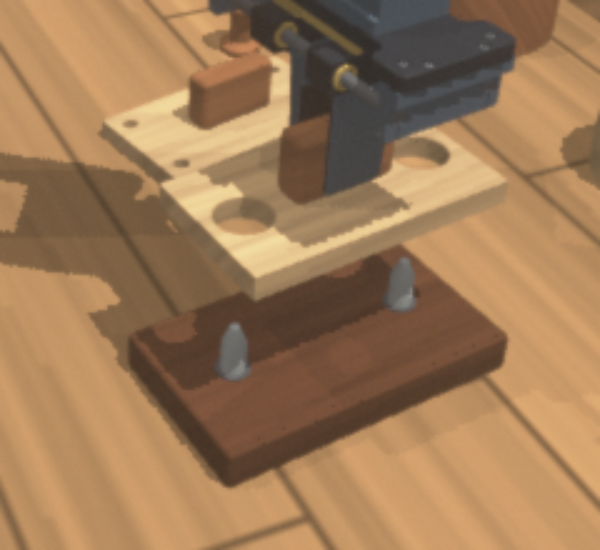

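The wrist view shows the hole centred at (323,160) with the pin inside it at (319,152). The side view shows both pins clear below the board. I'll measure the near pin against the hole.

```bash
python3 - <<'E'
from workcell import env,cams
from h import *
s=env.state();f=cams.grab_frame("wrist")
h=wray(f,s,323,160,141);p=wray(f,s,319,152,60);print('hole',h,'pin',p,'hole edges',wray(f,s,287,160,141),wray(f,s,359,160,141))
q=R.from_euler('xyz',s['ee_rot'],degrees=True);print('tool-axes shift/300',q.inv().apply(np.r_[p-h,0])/300, 'hole->TCP',s['ee_pos'][:2]-h)
E
```

```text
hole [ 418.39038334 -258.38522403] pin [ 414.74201766 -261.80162272] hole edges [ 420.51870405 -275.45371503] [ 416.02169738 -241.35439138]
tool-axes shift/300 [ 1.35510125e-02 -9.69286993e-03 -4.83680403e-06] hole->TCP [63.17027309  8.59696724]
```

Emit:
step_arm(
  linear=[
    [0.009,-0.011,0],
    [0.009,-0.011,0.03],
    [0.009,-0.011,0.08],
    [0.009,-0.011,0.13],
    [0.009,-0.011,0.18],
    [0.009,-0.011,0.22],
    [0.009,-0.011,0.25],
    [0.009,-0.011,0.27],
    [0.009,-0.011,0.27],
  ],
  turn=[0.001,0.001,0.001,0.001,0.001,0.001,0.001,0.001,0.001],
)

```text
time_s: 8.0
ee_pos: [479.0, -254.3, 78.9]
ee_rot: [180.0, -0.0, -172.9]
force: [0.4, -0.1, -3.0]
gripper_width: 23.8
gripper_force: 35.0
```

```bash
python3 - <<'E'
from workcell import env,cams
from h import *
go(env,479.3,-253.3,63,187)
a=cams.grab_frame("wrist")['color'][90:230,200:450]
cv2.imwrite("pics/w3.png",cv2.resize(a,None,fx=3,fy=3))
E
```

```text
linear [-0.0014  0.0033  0.0529] turn 0.0003
```

View pics/w3.png

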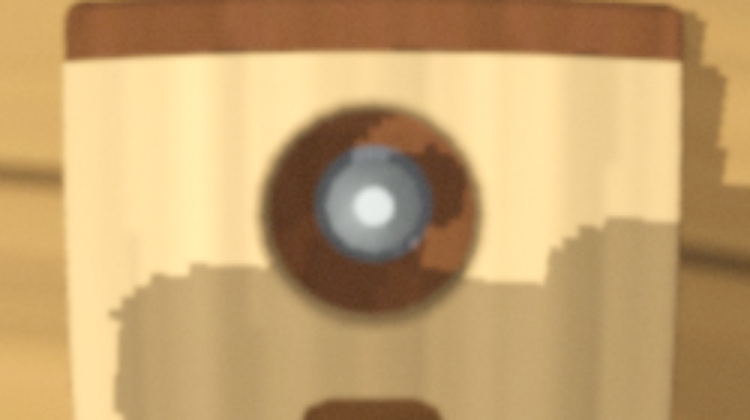

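The pin sits nearly centred in the hole, pin at (373,206) and hole at (372,213) in the crop. I'll lower the last 16 mm slowly.

Emit:
step_arm(
  linear=[
    [0,0,0.015],
    [0,0,0.03],
    [0,0,0.04],
    [0,0,0.047],
    [0,0,0.051],
    [0,0,0.053],
    [0,0,0.053],
    [0,0,0.053],
  ],
  turn=[0,0,0,0,0,0,0,0],
)

```text
time_s: 9.05
ee_pos: [479.2, -254.4, 63.3]
ee_rot: [-180.0, 0.0, -172.9]
force: [0.1, -0.1, -3.0]
gripper_width: 24.2
gripper_force: 35.0
```

The force still shows the full weight, so it is just above the bed. I'll nudge down a little.

Emit:
step_arm(
  linear=[
    [0,0,0.002],
    [0,0,0.004],
    [0,0,0.005],
    [0,0,0.005],
  ],
  turn=[0,0,0,0],
)

```text
time_s: 9.55
ee_pos: [479.2, -254.5, 63.0]
ee_rot: [-180.0, 0.0, -172.9]
force: [-1.9, 1.7, 5.6]
gripper_width: 24.1
gripper_force: 35.0
```

Contact is made, so I'll release and then retreat.

Emit:
step_arm(
  linear=[
    [0,0,0],
    [0,0,0],
    [0,0,0],
    [0,0,0],
    [0,0,0],
    [0,0,0],
    [0,0,0],
    [0,0,0],
  ],
  turn=[0,0,0,0,0,0,0,0],
  fingers=-1,
)

```text
time_s: 10.55
ee_pos: [479.1, -254.4, 61.7]
ee_rot: [180.0, 0.0, -172.9]
force: [-0.4, 0.1, -0.9]
gripper_width: 91.4
gripper_force: 0.0
```

Emit:
step_arm(
  linear=[
    [0,0,-0.05],
    [0,0,-0.15],
    [0,0,-0.28],
    [0,0,-0.4],
    [0,0,-0.45],
    [0,0,-0.45],
  ],
  turn=[0,0,0,0,0,0],
)

```text
time_s: 11.3
ee_pos: [479.4, -254.6, 197.7]
ee_rot: [-179.9, 0.1, -172.9]
force: [-0.1, 1.2, -1.2]
gripper_width: 91.4
gripper_force: 0.0
```

```bash
python3 - <<'E'
from workcell import env,cams
from h import *
cv2.imwrite("pics/s4.png",cams.grab_frame("side")['color'])
E
```

```text
(no output)
```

View pics/s4.png

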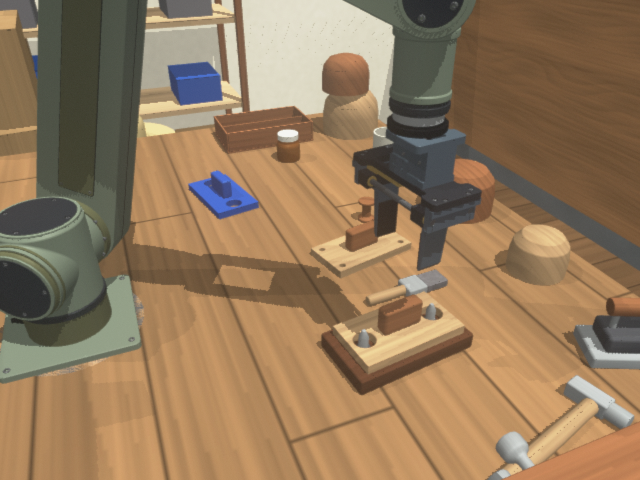

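The board lies flat on the bed with pins showing in both holes at (364,337) and (431,310). The gripper is clear and the other board is still at (361,247).

```bash
python3 -c "
from workcell import env
print(env.job_done())"
```

```text
the job is handed in; nothing more can be done
None
```

The press board lies flush on the press bed with both pins through its holes and has been let go. The other board looks untouched, and I handed the job in at about 11 s on the robot's clock; the hand-in gave no verdict.

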